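# Find the drilled end of a furniture foot and hold it hole-up

## Task

A square wooden furniture foot lies on its side on the bench: both ends show a round spot, but one is only a flat felt glide and the other is a blind hole. Pick the foot up, find the drilled end by sliding it well onto the level test dowel (it goes on only at the hole), then take it off again and turn the foot so that the hole points straight up, ready for glue. Finish while holding it like that in the gripper, quite still, its middle about 20 cm above the bench and clear of everything, and leave the other things on the bench where they are.

Things in the scene. Friction and masses are not known exactly. Their poses are not given: they have to be found in the camera images.
- foot_center (a point): Centre of the loose wooden foot, a square bar 46 x 46 x 62 mm with a shallow groove round it, 0.11 kg. Its x axis runs along it towards the drilled end: the mouth of the blind hole (18 mm wide, 28 mm deep) is 31 mm from the centre along +x, the flat felt glide at -31 mm. It starts on a long side, x level, any heading, centre 23 mm above the bench. Grip it across opposite long sides.
- foot: The same foot; origin at the middle of the long side it starts lying on, 23 mm from its centre along its -z; same axes.
- dowel_tip (a point): Free tip of the test dowel, a fixed level wooden peg 12 mm thick, 75 mm above the bench, 45 mm long. It sticks out of a post along the -x axis of this frame, so the drilled foot slides on along +x. z is up.
- stand: The fixed test stand: a wooden post 24 x 36 mm, 96 mm tall, standing on a plywood base 16 mm high that reaches 20 mm from the post's axis towards the dowel's side and 90 mm behind it, 70 mm wide. Origin on the bench under the post's axis; the dowel tip is 57 mm from that axis along -x.
- offcut: Bystander, loose: stepped offcut of wood, 70 x 45 x 42 mm. Origin under its middle.
- sander: Bystander, loose: cork sanding block, 78 x 47 x 30 mm. Origin under its middle.
- paint_jar: Bystander, loose: closed glass paint jar, 54 mm across, 70 mm tall. Origin under its middle.
- wood_ring: Bystander, loose: wooden ring, 70 mm across, 14 mm thick. Origin under its middle.
- brush: Bystander, loose: paint brush lying flat, 190 mm long along its x axis. Origin on the bench beneath it.
- tile: Bystander, loose: glazed tile lying flat, 90 x 90 x 9 mm. Origin under its middle.
- driver: Bystander, loose: screwdriver lying flat, 170 mm long along its x axis. Origin on the bench beneath it.

How it is judged:
By the outcome, as a careful person would: the job done as asked, in the order asked, and still so for the second after the job is handed in, while the arm keeps its last pose, push and grip.
It also fails if it takes over 72 s, if anything falls off the work surface, if the arm or the gripper's body presses on something with over 40 N, if the wrist force passes 120 N, or if a joint passes its speed limit or range.

## Robot

A 7-joint arm with a two-finger parallel gripper is mounted at the origin on the work surface. World frame = base frame: x ahead of the robot, y to its left, z up, the work surface at z = 0. Lengths are in m, angles in rad, forces in N, time in s.
With the tool pointing down it reaches from about 0.35 to 0.9 m from the base axis. Payload 19.9 kg.
Tool frame: the origin (TCP) lies at the very end of the fingers, on their centre line; the grasp point (between the pads) lies 19 mm behind it; z points along the fingers, y is the line along which they close (so a half turn about z gives the same grasp; the last joint's range is limited). The gripper opens to 85 mm and grips with 20 to 120 N. Pads are 22 mm wide; open, the fingers measure 114 mm over their backs; the gripper's body (76 mm by 85 mm) begins 54 mm behind the grasp point. The pads swing forward as they close: fully open they stand 13 mm farther back than shut.
Start: joints at [-1.349, 0.417, -0.01, 1.614, 0.005, 1.111, -0.053], TCP at [0.162, 0.604, 0.231] pointing down, gripper open.
Joint ranges: [-2.81, 2.81], [-0.39, 2.02], [-1.27, 1.25], [0.06, 2.57], [-1.19, 4.33], [0.19, 2], [-2.82, 2.82]. Speed limits (rad/s): [1.89, 1.89, 2.39, 2.39, 3.01, 3.01, 3.01].

## Interface

Orientations are given as a rotation vector (axis times angle).
In Python, from workcell import arm, capture gives the robot as it stands. Calls block until the motion is done:
- arm.move_to(position, orientation): joint-space move of the TCP to a pose.
- arm.servo_line(position, rot=None, speed=0.15, max_force=None): straight line of the TCP; rot=None keeps the orientation; speed is the mean speed in m/s. With max_force (N) it stops when the force on the tool has changed by that much, and returns True; else False.
- arm.move_j(angles): joint-space move.
- arm.move_gripper(opening, newtons=None): finger opening in m; newtons is the grip in N (None keeps the last); returns when the fingers have stopped.
- arm.hold(seconds).
- arm.inverse_kinematics(position, orientation): joint angles nearest the present ones, or None.
- arm.state(): the state.
- capture(name): name is "side" or "top"; returns a dict with "img" (420x560x3 uint8, red, green, blue), "fx", "fy", "cx", "cy" (pixels), "pose" (4x4, takes a point from camera to world coordinates). Camera axes: x right, y down, z forward; pixel columns grow to the right and rows downward; lengths in m; the calibration is good to about 2 mm. A picture is of the moment at which its call begins. There is no depth.
A pose or a line that the arm cannot do raises arm.PlanningError and nothing moves.
- arm.finish_job(): hands the job in; it is judged then, once.
The state is a dict: "time": time; "joint_pos": joint angles; "qd": joint speeds; "tau": joint torques, N m; "position": TCP position; "tool_rot": TCP orientation; "force": force on the tool from outside, world axes, zero at the start; "ft_torque": the same for the moment, N m; "width": finger opening in m; "grasp_force": force on a finger pad.
Only numpy, scipy, OpenCV 4.12 (cv2) and the standard library are available. Lean on these libraries where they do the work, as an engineer would, in place of code of your own. Each camera call takes 0.05 s, during which the arm holds its last target. There are 200 camera calls.

## Working session

There is one attempt and no reset: what is moved stays moved. The work goes in short steps, each a Python script; the robot and the scene stay as the last script left them, time stands still between calls to the robot, and variables do not carry over. Pictures are saved under pics/ and viewed, at most 10 in all, crops included, and the job is handed in when it is done.

```bash
mkdir -p pics; ls; python3 - <<'E'
from workcell import arm, capture
import cv2, numpy as np
for n in("top","side"):
    c=capture(n); cv2.imwrite(f"pics/{n}0.png",c["img"][:,:,::-1]); print(n,c["fx"],c["fy"],c["cx"],c["cy"]); print(np.round(c["pose"],4).tolist())
s=arm.state(); print({k:np.round(v,3).tolist() for k,v in s.items()})
E
```

```text
pics
top 390.94229792812104 390.94229792812104 282.15269129412246 214.96215577464594
[[-0.0185, -0.9932, 0.1146, 0.4224], [-0.9998, 0.0192, 0.0055, 0.0179], [-0.0077, -0.1145, -0.9934, 0.984], [0.0, 0.0, 0.0, 1.0]]
side 502.4783804976333 502.4783804976333 281.6143523782797 214.59662668725866
[[0.9922, -0.0818, 0.0945, 0.4316], [-0.1249, -0.6715, 0.7304, -0.8882], [0.0037, -0.7365, -0.6765, 0.9046], [0.0, 0.0, 0.0, 1.0]]
{'time': 0.1, 'joint_pos': [-1.349, 0.418, -0.01, 1.614, 0.005, 1.111, -0.053], 'qd': [-0.0, 0.0, -0.001, -0.001, -0.001, 0.0, 0.001], 'tau': [0.002, -86.581, 0.681, -43.563, 0.019, 0.005, -0.0], 'position': [0.162, 0.603, 0.231], 'tool_rot': [-0.412, -3.114, 0.002], 'force': [0.333, -0.503, 0.489], 'ft_torque': [0.002, 0.025, -0.013], 'grasp_force': 0.0, 'width': 0.085}
```

View pics/top0.png

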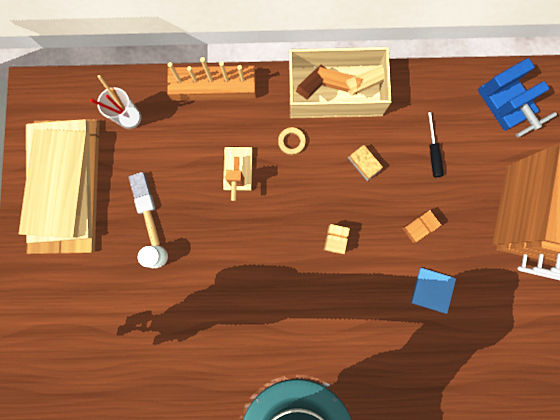

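View pics/side0.png

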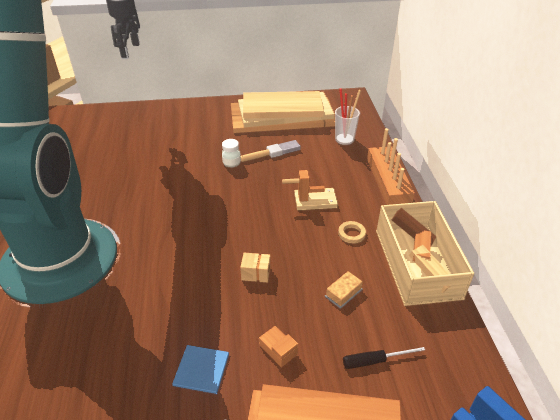

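The top view shows the pale grooved foot near (337,239), with the stand at (237,170) and its dowel pointing to (233,195), roughly along −x. The side view shows the foot at (256,267) and the stand at (312,192) with its dowel tip at (283,181). The arm is out of the way. Next I'll zoom in on both.

```bash
cat > h.py <<'E'
import numpy as np, cv2
from scipy.spatial.transform import Rotation as R
from workcell import arm, capture
def ray(c,u,v):
    d=np.array([(u-c["cx"])/c["fx"],(v-c["cy"])/c["fy"],1.]); P=np.array(c["pose"]); d=P[:3,:3]@d
    return P[:3,3],d/np.linalg.norm(d)
def onz(c,u,v,z):
    o,d=ray(c,u,v); return o+d*(z-o[2])/d[2]
def tri(r1,r2):
    A=sum(np.eye(3)-np.outer(d,d) for o,d in(r1,r2)); b=sum((np.eye(3)-np.outer(d,d))@o for o,d in(r1,r2))
    p=np.linalg.solve(A,b); gap=[np.linalg.norm(np.cross(p-o,d)) for o,d in(r1,r2)]
    return p,max(gap)
def proj(c,p):
    P=np.array(c["pose"]); q=P[:3,:3].T@(np.asarray(p)-P[:3,3]); return np.array([c["cx"]+c["fx"]*q[0]/q[2],c["cy"]+c["fy"]*q[1]/q[2]])
def rotv(x,z):
    "rotation vector of tool with given x and z axes"
    z=np.array(z,float);z/=np.linalg.norm(z);x=np.array(x,float);x-=z*(x@z);x/=np.linalg.norm(x)
    return R.from_matrix(np.c_[x,np.cross(z,x),z]).as_rotvec()
E
python3 - <<'E'
from h import *
t=cv2.imread("pics/top0.png"); s=cv2.imread("pics/side0.png")
def crop(i,u,v,w=50,h=37): return cv2.resize(i[v:v+h,u:u+w],(400,300),interpolation=cv2.INTER_CUBIC)
a=np.vstack([np.hstack([crop(t,312,220),crop(t,212,168)]),np.hstack([crop(s,231,248),crop(s,276,166)])])
cv2.imwrite("pics/crops.png",a)
E
```

```text
(no output)
```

View pics/crops.png

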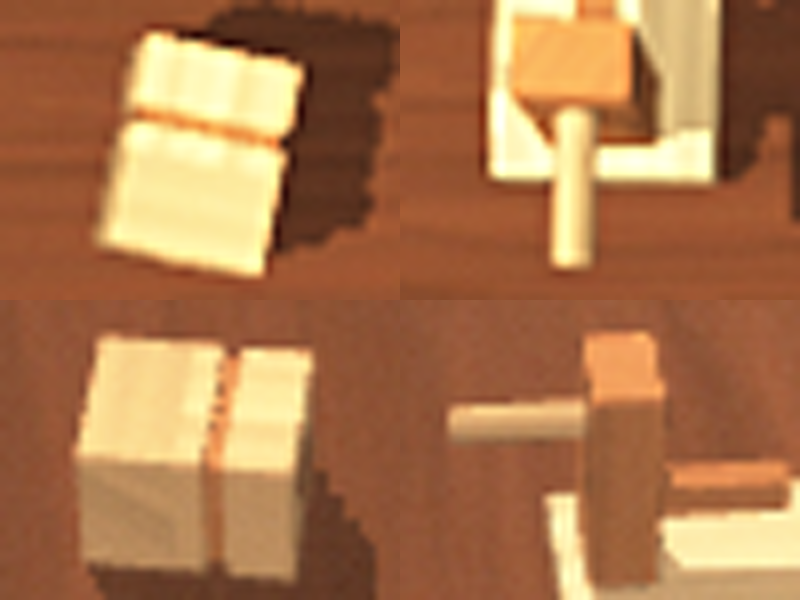

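The crops show the foot's top-face corners at crop px (148,35), (302,68), (262,275) and (113,243) in the top view, with the groove running across its axis. The dowel is level: its tip is at crop (572,262) in the top view and (452,422) in the side view, and it meets the post at (577,108) and (585,419).

```bash
python3 - <<'E'
from h import *
t=capture("top"); s=capture("side")
f=lambda x,y,u,v:(u+(x+.5)/8-.5,v+(y+.5)*37/300-.5)
ft=np.array([onz(t,*f(x,y,312,220),.046) for x,y in[(148,35),(302,68),(262,275),(113,243)]])
fs=np.array([onz(s,*f(x,y-300,231,248),.046) for x,y in[(100,337),(312,350),(300,473),(78,458)]])
for q in(ft,fs): print(np.round(q,4).tolist(),q.mean(0),[np.linalg.norm(q[i]-q[i-1]).round(4) for i in range(4)])
a=(ft[0]+ft[1]-ft[2]-ft[3]);b=fs[1]+fs[2]-fs[0]-fs[3]
print("axis",np.degrees(np.arctan2(a[1],a[0])),np.degrees(np.arctan2(b[1],b[0])))
tip=tri(ray(t,*f(172,262,212,168)),ray(s,*f(52,122,276,166)));print("tip",tip)
root=tri(ray(t,*f(177,110,212,168)),ray(s,*f(183,119,276,166)));print("root",root)
for p in[(172,262),(177,110)]: print(onz(t,*f(*p,212,168),.075))
for p in[(52,122),(183,119)]: print(onz(s,*f(*p,276,166),.075))
# IK feasibility
c=(ft.mean(0)+fs.mean(0))/2
for r,phi in[(r,p) for r in(.45,.55,.65,.75) for p in(-60,-30,0,30,60)]:
  d=np.array([np.cos(np.radians(phi)),np.sin(np.radians(phi)),0])
  for sg in(1,-1):
    try: q=arm.inverse_kinematics((d*r+[0,0,.2]).tolist(),rotv([0,0,sg],d).tolist())
    except arm.PlanningError: q=None
    if q is not None: print(r,phi,sg,np.round(q,2))
E
```

```text
[[0.5068, -0.0918, 0.046], [0.4961, -0.1377, 0.046], [0.4352, -0.1234, 0.046], [0.4455, -0.0794, 0.046]] [ 0.47087519 -0.10806948  0.046     ] [np.float64(0.0625), np.float64(0.0471), np.float64(0.0624), np.float64(0.0453)]
[[0.4459, -0.0789, 0.046], [0.5068, -0.0915, 0.046], [0.4984, -0.1375, 0.046], [0.4366, -0.1243, 0.046]] [ 0.47194452 -0.10803098  0.046     ] [np.float64(0.0464), np.float64(0.0622), np.float64(0.0468), np.float64(0.0632)]
axis -12.32345848310107 -11.85838984554403
tip (array([0.56505128, 0.13766845, 0.0757987 ]), np.float64(2.819525893475963e-05))
root (array([0.60929694, 0.13619625, 0.07420247]), np.float64(0.0008866582253603376))
[0.56520534 0.13777429 0.075     ]
[0.61003761 0.13611069 0.075     ]
[0.56515129 0.13865181 0.075     ]
[0.60822066 0.13499724 0.075     ]
0.65 -60 1 [ 1.64  0.87 -0.73  2.38  3.2   1.5   2.11]
0.65 -60 -1 [ 0.03  1.29  1.07  2.43  2.85  1.41 -2.6 ]
0.65 -30 1 [0.08 0.77 0.39 2.41 2.99 1.53 1.31]
0.65 -30 -1 [ 0.51  0.71 -0.08  2.4   3.07  1.54 -1.52]
0.65 0 1 [-1.02  1.29  1.07  2.43  2.85  1.41  0.54]
0.65 0 -1 [ 0.4   0.78 -0.52  2.39  3.15  1.53 -1.21]
0.65 30 1 [-1.55  1.29  1.07  2.43  2.85  1.41  0.54]
0.65 30 -1 [-0.84  0.74  0.25  2.41  3.01  1.54 -1.74]
0.65 60 1 [-2.07  1.29  1.07  2.43  2.85  1.41  0.54]
0.65 60 -1 [-1.31  0.73  0.19  2.41  3.02  1.54 -1.7 ]
0.75 -60 1 [ 1.36  0.79 -0.43  2.17  3.14  1.34  1.87]
0.75 -60 -1 [ 0.12  1.25  1.07  2.21  2.91  1.26 -2.53]
0.75 -30 1 [0.14 0.79 0.37 2.19 3.02 1.35 1.34]
0.75 -30 -1 [ 0.11  0.8   0.39  2.19  3.02  1.35 -1.82]
0.75 0 1 [-0.93  1.25  1.07  2.21  2.91  1.26  0.62]
0.75 0 -1 [-0.48  0.82  0.48  2.19  3.01  1.34 -1.89]
0.75 30 1 [-1.45  1.25  1.07  2.21  2.91  1.26  0.62]
0.75 30 -1 [-0.8   0.76  0.24  2.19  3.04  1.35 -1.71]
0.75 60 1 [-1.98  1.25  1.07  2.21  2.91  1.26  0.62]
0.75 60 -1 [-1.04  0.74 -0.09  2.18  3.08  1.35 -1.5 ]
```

The two views agree: foot centre about (0.471, −0.108), axis about −12° (end still unknown); dowel tip about (0.565, 0.138, 0.075), heading about −2.5°. Picking up now.

```bash
python3 - <<'E'
from h import *
c=np.array([.4714,-.108]); a=np.radians(-12.1)
best=None
for sg in(1,-1):
    rv=rotv([sg*np.cos(a),sg*np.sin(a),0],[0,0,-1]); q=arm.inverse_kinematics([*c,.12],rv.tolist())
    b=np.radians(-2.5); q2=[arm.inverse_kinematics([.5,.14,.06],rotv([k*np.cos(b),k*np.sin(b),0],[0,0,-1]).tolist()) for k in(1,-1)]
    print(sg,np.round(q,2),np.round(q2,2).tolist())
    if best is None or np.abs(q-np.array(arm.state()["joint_pos"])).max()<best[0]: best=(np.abs(q-np.array(arm.state()["joint_pos"])).max(),sg,rv,q)
_,sg,rv,q=best; print("sg",sg)
arm.move_j(list(q)); 
arm.servo_line([*c,.008],speed=.08,max_force=15)
print(arm.state()["position"]); arm.move_gripper(0.03,60)
s=arm.state(); print(s["width"],s["grasp_force"],s["time"])
arm.servo_line([*c,.16],speed=.15)
s=arm.state(); print(s["width"],s["position"],s["joint_pos"],s["time"],s["force"])
i=capture("top")["img"][180:300,260:420]; j=capture("side")["img"][180:300,170:330]
cv2.imwrite("pics/lift.png",cv2.resize(np.hstack([i,j]),(800,300),interpolation=cv2.INTER_CUBIC)[:,:,::-1])
E
```

```text
1 [-0.66  0.52  1.03  2.08 -0.59  0.87 -1.06] [[-0.83, 0.55, 0.62, 2.02, -0.48, 0.72, -1.52], [-0.53, 0.48, 0.25, 2.01, -0.18, 0.67, 1.36]]
-1 [-0.47  0.41  0.76  2.08 -0.39  0.8   1.89] [[-0.83, 0.55, 0.62, 2.02, -0.48, 0.72, -1.52], [-0.53, 0.48, 0.25, 2.01, -0.18, 0.67, 1.36]]
sg 1
[ 0.47161752 -0.10797513  0.0083193 ]
0.04562752863283991 60.41413986124098 4.9583
0.04541765001466168 [ 0.47101985 -0.10789218  0.15935048] [-0.72920565  0.46225476  1.10947204  2.0522814  -0.51686395  0.93995579
 -1.12350648] 6.125 [ 0.55767451 -0.19218858 -0.61713002]
```

View pics/lift.png

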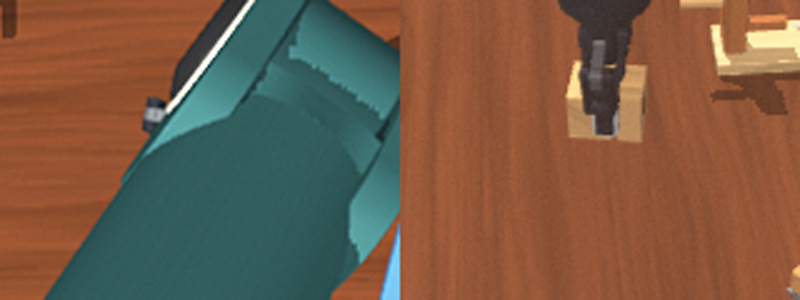

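The foot is lifted and held at a width of 45.4 mm. The side view shows it square in the pads, with its +x end facing right at (645,105). Next: the approach pose in front of the dowel, with a look before contact.

```bash
python3 - <<'E'
from h import *
b=np.radians(-2.5); d=np.array([np.cos(b),np.sin(b),0]); tip=np.array([.5651,.1380,.0752])
rv=rotv(d,[0,0,-1]).tolist()
p=tip-d*.041; p[2]=.0608
arm.move_to([*(p[:2]-d[:2]*.03),.16],rv)
arm.servo_line((p-d*.03).tolist(),speed=.12); arm.servo_line(p.tolist(),speed=.06,max_force=8)
s=arm.state(); print(p,s["position"],R.from_rotvec(s["tool_rot"]).as_matrix()[:,0],s["time"],s["joint_pos"])
i=capture("top")["img"][140:230,180:300]; j=capture("side")["img"][140:230,220:340]
cv2.imwrite("pics/app.png",cv2.resize(np.hstack([i,j]),(800,300),interpolation=cv2.INTER_CUBIC)[:,:,::-1])
E
```

```text
[0.52413902 0.13978839 0.0608    ] [0.52403771 0.13955666 0.06065349] [ 9.99032825e-01 -4.39696751e-02 -2.87415781e-04] 8.8333 [-0.97707669  0.68443056  0.87105258  1.96749971 -0.71434452  0.83016734
 -1.31835011]
```

View pics/app.png

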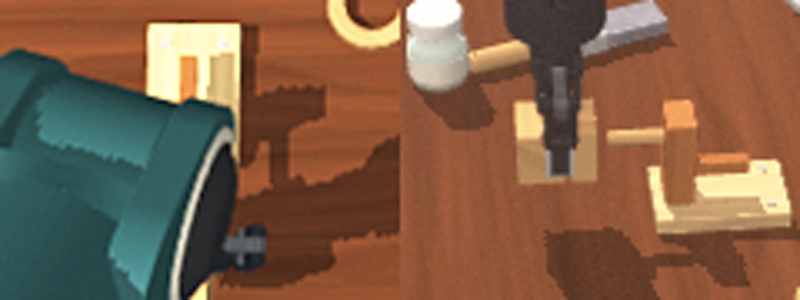

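The foot sits just short of the dowel tip (side view: foot right end at 597, tip at 607), and the peg is level with the foot's middle (rows 137–142). Pushing on gently.

```bash
python3 - <<'E'
from h import *
b=np.radians(-2.5); d=np.array([np.cos(b),np.sin(b),0]); tip=np.array([.5651,.1380,.0752])
g=tip-d*.006; g[2]=.0608
hit=arm.servo_line(g.tolist(),speed=.03,max_force=6)
s=arm.state(); print(hit,g,s["position"],(s["position"]-tip)@d,s["force"],s["time"],s["width"])
j=capture("side")["img"][140:230,220:340]
cv2.imwrite("pics/push.png",cv2.resize(j,(560,420),interpolation=cv2.INTER_CUBIC)[:,:,::-1])
E
```

```text
True [0.55910571 0.13826172 0.0608    ] [0.5338926  0.13934348 0.06033988] -0.031236302757655633 [-0.52106461  1.02167422 -0.86535797] 9.4833 0.04517991020367637
```

View pics/push.png

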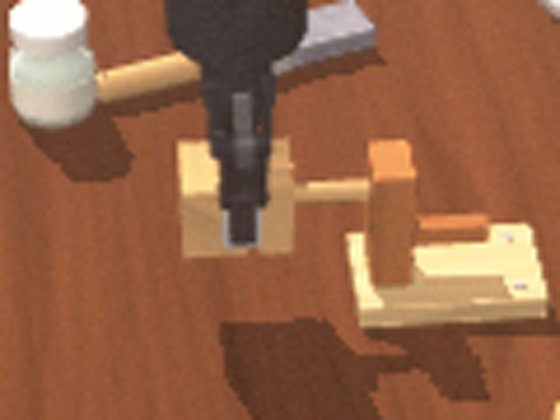

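It stopped at exactly −31 mm, which is the end face touching the tip, so this looks like the felt end. Backing off, turning half round and trying the other end.

```bash
python3 - <<'E'
from h import *
b=np.radians(-2.5); d=np.array([np.cos(b),np.sin(b),0]); tip=np.array([.5651,.1380,.0752])
rv=rotv(-d,[0,0,-1]).tolist()
p=tip-d*.071; p[2]=.0608; u=p-d*.02; u[2]=.18
arm.servo_line(p.tolist(),speed=.1); arm.servo_line(u.tolist(),speed=.15)
arm.move_to(u.tolist(),rv)
arm.servo_line(p.tolist(),speed=.12); arm.servo_line((p+d*.03).tolist(),speed=.06,max_force=8)
print(arm.state()["position"],arm.state()["force"])
g=tip-d*.008; g[2]=.0608
hit=arm.servo_line(g.tolist(),speed=.03,max_force=8)
s=arm.state(); print(hit,s["position"],(s["position"]-tip)@d,s["force"],s["time"],s["width"],s["joint_pos"])
j=capture("side")["img"][140:230,220:340]
cv2.imwrite("pics/push2.png",cv2.resize(j,(560,420),interpolation=cv2.INTER_CUBIC)[:,:,::-1])
E
```

```text
[0.52396611 0.1396405  0.06059636] [ 0.21996029  0.51606942 -0.75263217]
False [0.55694553 0.13838356 0.06079555] -0.00816343895653529 [ 0.25930916 -0.38537009 -1.78512801] 16.575 0.04505120762507121 [-0.56919922  0.56936763  0.35071814  1.87692733 -0.27745225  0.7429454
  1.46367686]
```

View pics/push2.png

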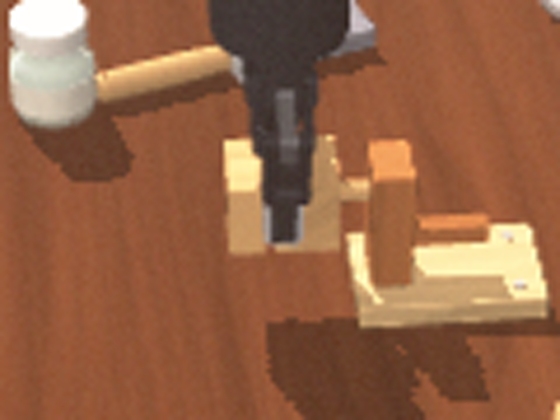

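The foot went on 23 mm without resistance (side view: foot right end at 340, post at 368), so this end, along −tool x, is the hole. Withdrawing it, raising it and planning the turn.

```bash
python3 - <<'E'
from h import *
b=np.radians(-2.5); d=np.array([np.cos(b),np.sin(b),0]); tip=np.array([.5651,.1380,.0752])
arm.hold(.3)
p=tip-d*.085; p[2]=.0608; arm.servo_line(p.tolist(),speed=.06)
p[2]=.2; arm.servo_line(p.tolist(),speed=.15)
a=np.radians(-20); o=np.array([np.cos(a),np.sin(a),0])
arm.move_to([.47,-.15,.40],rotv(-o,[0,0,-1]).tolist())
s=arm.state(); print(s["position"],np.round(s["joint_pos"],2),s["time"],s["width"])
for ph in(-35,-20,-5):
  a=np.radians(ph); o=np.array([np.cos(a),np.sin(a),0])
  for r,z in[(.62,.45),(.68,.45),(.68,.3),(.68,.2)]:
    q=arm.inverse_kinematics((o*r+[0,0,z]).tolist(),rotv([0,0,-1],o).tolist()); print(ph,r,z,None if q is None else np.round(q,2))
E
```

```text
[ 0.47028203 -0.14858695  0.39909256] [-0.5   0.06  0.79  1.71 -0.04  1.39  1.52] 20.7667 0.04512857739999896
-35 0.62 0.45 [-0.56 -0.12  1.04  2.43  2.97  0.82 -1.35]
-35 0.68 0.45 [ 1.54  0.21 -1.08  2.26  2.95  0.82 -1.25]
-35 0.68 0.3 [ 0.86  0.47 -0.37  2.35  3.05  1.23 -1.38]
-35 0.68 0.2 [ 0.54  0.72 -0.01  2.34  3.06  1.48 -1.56]
-20 0.62 0.45 [-0.82 -0.12  1.04  2.43  2.97  0.82 -1.35]
-20 0.68 0.45 [ 1.28  0.21 -1.08  2.26  2.95  0.82 -1.25]
-20 0.68 0.3 [ 0.6   0.47 -0.37  2.35  3.05  1.23 -1.38]
-20 0.68 0.2 [ 0.28  0.72 -0.01  2.34  3.06  1.48 -1.56]
-5 0.62 0.45 [-1.08 -0.12  1.04  2.43  2.97  0.82 -1.35]
-5 0.68 0.45 [ 1.02  0.21 -1.08  2.26  2.95  0.82 -1.25]
-5 0.68 0.3 [ 0.34  0.47 -0.37  2.35  3.05  1.23 -1.38]
-5 0.68 0.2 [ 0.02  0.72 -0.01  2.34  3.06  1.48 -1.56]
```

```bash
python3 - <<'E'
from h import *
a=np.radians(-20); o=np.array([np.cos(a),np.sin(a),0]); rv=rotv([0,0,-1],o).tolist()
q=np.array(arm.state()["joint_pos"]); q[4:]=[3.0,.9,-1.4]; arm.move_j(q.tolist())
q2=arm.inverse_kinematics((o*.68+[0,0,.3]).tolist(),rv); print(np.round(q2,2)); arm.move_j(list(q2))
s=arm.state(); print(s["position"],s["time"],s["width"])
arm.servo_line((o*.68+[0,0,.2005]).tolist(),rot=rv,speed=.1); arm.hold(.5)
s=arm.state(); M=R.from_rotvec(s["tool_rot"]).as_matrix(); print(s["position"],-M[:,0],s["time"],s["width"],s["joint_pos"],s["qd"])
j=capture("side")["img"][100:310,200:480]; cv2.imwrite("pics/fin.png",cv2.resize(j,(800,600),interpolation=cv2.INTER_CUBIC)[:,:,::-1])
E
```

```text
[-0.55  0.72  0.98  2.38  3.09  1.24 -2.14]
[ 0.63941529 -0.23249369  0.30066153] 25.5917 0.04558385950759289
[ 0.6390252  -0.23256358  0.20059433] [-1.59455221e-04  1.43457919e-05  9.99999987e-01] 27.2333 0.0452131600028713 [-0.43652805  0.98006934  0.79947364  2.35773989  2.92722822  1.4345499
 -2.19624451] [ 0.00053086  0.00128806 -0.001679    0.0002347  -0.00065764  0.00139376
 -0.00043507]
```

View pics/fin.png

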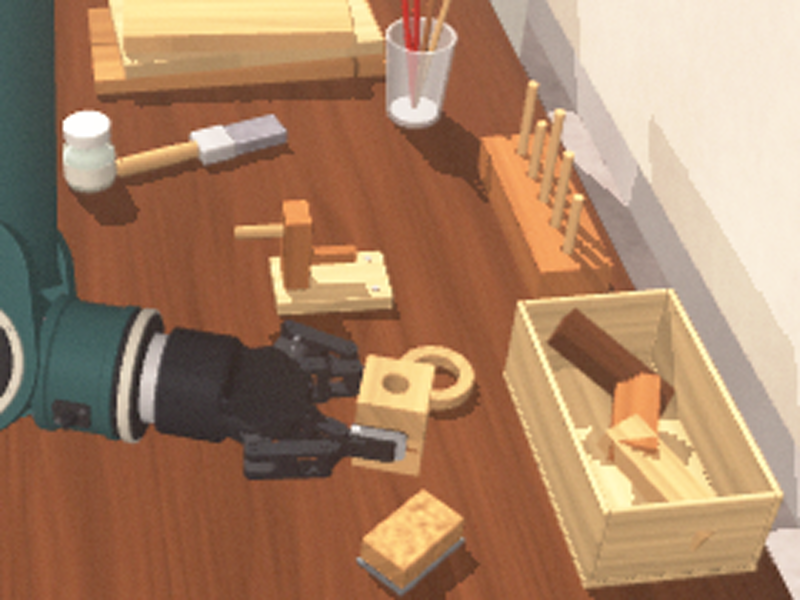

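The foot is upright with the hole facing up at (397,383), and nothing else has moved. Its edges, (362,357)→(353,465) and (433,365)→(420,473), lean slightly in the picture, so I'll compare that with a true vertical.

```bash
python3 - <<'E'
from h import *
c=capture("side"); s=arm.state(); M=R.from_rotvec(s["tool_rot"]).as_matrix(); z=M[:,2]; y=M[:,1]
f=s["position"]-.0147*z
pr=lambda p:((proj(c,p)-[200,100]+.5)*800/280).round(0)
for i in(-1,1):
  for k in(-1,1): print(i,k,pr(f+i*.023*z+k*.023*y+[0,0,.031]),pr(f+i*.023*z+k*.023*y-[0,0,.031]))
E
```

```text
-1 -1 [356. 402.] [350. 465.]
-1 1 [367. 355.] [361. 418.]
1 -1 [425. 413.] [417. 476.]
1 1 [434. 365.] [425. 429.]
```

```bash
python3 - <<'E'
from h import *
c=capture("side"); s=arm.state(); M=R.from_rotvec(s["tool_rot"]).as_matrix(); z=M[:,2]; y=M[:,1]
f=s["position"]-.0147*z
k=14; u0,v0=317,218
im=np.ascontiguousarray(cv2.resize(c["img"][v0:v0+52,u0:u0+44],None,fx=k,fy=k,interpolation=cv2.INTER_CUBIC)[:,:,::-1])
pr=lambda a,b,h:tuple(((proj(c,f+a*.023*z+b*.023*y+np.array([0,0,h*.031]))-[u0,v0]+.5)*k).round().astype(int).tolist())
for A,B in[((-1,-1,1),(-1,-1,-1)),((1,-1,1),(1,-1,-1)),((-1,-1,1),(1,-1,1)),((-1,-1,-1),(1,-1,-1)),((-1,1,1),(1,1,1)),((1,1,1),(1,-1,1)),((-1,1,1),(-1,-1,1))]:
    cv2.line(im,pr(*A),pr(*B),(255,0,0),1)
cv2.imwrite("pics/ov.png",im[:600])
E
```

```text
(no output)
```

View pics/ov.png

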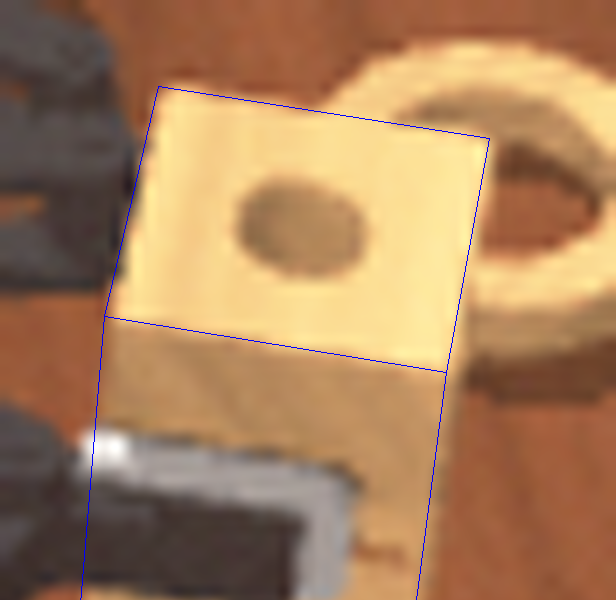

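The overlay of an upright foot matches the picture to about 1 px, with parallel edges and the hole at (300,228) on top, so the foot is vertical. Handing in.

```bash
python3 -c "
from h import *
arm.hold(.5); s=arm.state(); print(s['time'],s['position'],s['width'],abs(s['qd']).max()); print(arm.finish_job())"
```

```text
27.8833 [ 0.63900028 -0.23259146  0.20053605] 0.045057171031232364 0.0013385739376122073
the job is handed in; nothing more can be done
None
```

The job is handed in at 27.9 s: the first end stopped at the dowel tip, the other slid on 23 mm and came off again, and the foot is now held still with that hole straight up, its middle about 20 cm above the bench.

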